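# Test the new balcony door lock with its key and hold the bolt back

## Robot

A 7-joint arm with a two-finger parallel gripper is mounted at the origin on the work surface. World frame = base frame: x ahead of the robot, y to its left, z up, the work surface at z = 0. Lengths are in m, angles in rad, forces in N, time in s.
With the tool pointing down it reaches from about 0.4 to 0.875 m from the base axis. Payload 4.4 kg.
Tool frame: the origin (TCP) lies midway between the tips of the shut fingers; the grasp point (between the pads) lies 19 mm behind it; y points along the fingers, z is the direction in which the jaws open and shut, and the axes are right-handed (so a half turn about y gives the same grasp; the last joint's range is limited). The gripper opens to 85 mm and grips with 20 to 120 N. Pads are 22 mm wide; open, the fingers measure 114 mm over their backs; the gripper's body (76 mm by 85 mm) begins 54 mm behind the grasp point. The pads swing forward as they close: fully open they stand 13 mm farther back than shut.
Start: joints at [-1.225, 0.628, 0.038, 1.517, -0.027, 0.996, -0.02], TCP at [0.26, 0.596, 0.231] pointing down, gripper open.
Joint ranges: [-3.06, 3.06], [-0.37, 2.12], [-1.25, 1.32], [0.18, 2.47], [-1.1, 4.24], [0.23, 1.98], [-2.94, 2.94]. Speed limits (rad/s): [2.57, 2.57, 3.14, 3.14, 3.14, 3.14, 3.14].

## Interface

Orientations are given as a unit quaternion [w, x, y, z].
In Python, from bench import readout, optics, order gives the robot as it stands. The module is installed in compiled form; this text tells all that it offers.
- The arm moves only by the shell command python3 -m inch 'ROWS'. ROWS is JSON, a list of rows, each a list of 3 entries, a list of its own where there are three numbers: the shift along the tool's x, y, z in cm, then the turn about the tool's y in rad, then the closure, from 0 (fully open) to 1 (shut). A call has 1 to 5 rows; each row is the pose to reach, as a shift and turn from the pose commanded when the call began, along the tool's axes at that moment; what a row does not reach only later rows make up. A row lasts 1/10 s, in which the tool goes at most 50 mm and 8.59 degrees, less where a joint would pass 70% of its speed; a pose out of reach is approached as far as the arm can. A call with a gripper value outside its range is refused whole. The fingers move at their own pace and stop on an object; the grip force is fixed at half the most. Time passes only in rows, so rows that repeat a pose let the fingers close. It gives the time, the measured TCP pose, the force and the opening at its end, in the units of the state.
- readout.sense(): the state, without advancing time (a new reading comes with each control period).
- optics.grab_frame(name): name is "scene" or "top" or "wrist"; returns the picture (480x640x3 uint8, blue, green, red); there is no depth.
- optics.camera_params(name): a dict with "fx", "fy", "cx", "cy" (pixels), "origin" and "rotation" of the camera in the world; the wrist camera has in their place "hand_eye" (4x4, takes a point from camera to tool coordinates, whose origin is the TCP and whose axes are the tool frame's). Camera axes: x right, y down, z forward; pixel columns grow to the right and rows downward; lengths in m; the calibration is good to about 2 mm. A picture is of the moment at which its call begins: read the wrist's pose just before it. camera_params takes no time and is no camera call.
- order.close_job(): hands the job in, once; it reports no verdict.
Trained networks look in the newest picture that a camera, given by its name, has taken for a name from the list of things; names that differ only in an ending like _2 or _b are one class to them, and where a whole thing is asked for, a point or a joint stands for the part that bears it (a point fixed in the world has none). Each returns a list of dicts, best first, with "score" (0 to 1); they miss things now and then, are a little off and sometimes report something else, mostly with a low value. They report only what shows in the picture. A call takes as long as a camera call. They do not tell look-alikes from the thing itself.
- optics.search_frame(camera, name): "at" ([column, row] in pixels, amid what is visible of it).
- optics.mark_of(camera, name): "at" ([column, row] in pixels: a listed point, or the origin of a listed thing).
The state is a dict: "clock": time; "joints": joint angles; "joint_vel": joint speeds; "effort": joint torques, N m; "position": TCP position; "tool_rot": TCP orientation; "ft_force": force on the tool from outside, world axes, zero at the start; "wrist_torque": the same for the moment, N m; "gripper_width": finger opening in m.
Only numpy, scipy, OpenCV 4.12 (cv2) and the standard library are available. Lean on these libraries where they do the work, as an engineer would, in place of code of your own. Each camera call takes 0.05 s, during which the arm holds its last target.

## Task

Try out the new balcony door lock on its test board: take the round-headed key out of the wooden key stand, push it fully home into the upright lock, working it past the sticky pins, and then turn it a quarter turn clockwise (seen from above). The lock springs back, so finish while still holding the key in the gripper, turned the full quarter and fully home. Leave the other key and the things lying about where they are.

Things in the scene. Friction and masses are not known exactly. Their poses are not given: they have to be found in the camera images.
- key: The key to use, with a round head, loose, 30 g. It stands upright, blade down, in one of the stand's two slots, its width along the stand's x. Origin: centre of its shoulder's underside; x along its width, y through its thickness, z up. Black plastic shoulder 32 mm wide, 10 mm thick, z = 0 to 9 mm; steel blade below, flat round head above. Works either way round (half turn about z).
- key_head (a point): Centre of the key's flat round black head, 24 mm above the shoulder's underside: 36 mm diameter, 10 mm thick along the key's y, top 42 mm above the shoulder's underside. Grip it here across the thickness (the solid core is 24 mm wide).
- key_tip (a point): Lower end of the key's steel blade, 28 mm below the shoulder's underside. Blade 14 mm wide (key's x), 4 mm thick (y); the last 10 mm taper to 8 mm wide.
- wing_key: A key of another lock, to be left in its slot of the stand: same blade, but a low wide rectangular head 50 mm wide, 10 mm thick, top 24 mm above the shoulder's underside (its origin). Loose.
- stand: Key stand, fixed: light wooden block 135 mm long (its x), 50 mm wide, 36 mm high, origin at the centre of its underside. Two blind slots, 17 x 7 mm, 31 mm deep, at x = -40 and +40 mm, long sides along x; a key rests in each with its shoulder on the block's top. Which key is where varies.
- lock: The lock, fixed: steel case 80 x 64 mm on a plywood board 140 (its x) x 85 x 12 mm, case top 58 mm above the stool top. Origin: centre of the board's underside, below the keyhole. A round brass plug stands in the middle of the case; a brass bolt sticks out of the +x end and is drawn back as the plug turns.
- keyhole (a point): Centre of the upper face of the brass plug (34 mm diameter, 62 mm above the stool top), on its vertical turning axis; z up, x along the slot; turns with the plug. Slot 16 x 5.6 mm, 36 mm deep, with a sloping mouth widening to 24 x 13.6 mm in the top 5 mm. Fully home: the key's shoulder rests on this face, the key's origin at this point.
- pins (a point): Middle of the pins, 14 mm below the plug's face. Two pairs of sprung, sticky pins, 11 and 17.5 mm down, press on the blade's edges: pushing the key in takes about 4 to 15 N, and rocking it a few degrees about the vertical helps.
- plug (a joint): Turn of the plug in rad: 0 at rest (slot along the lock's x), grows clockwise seen from above, a quarter is 1.57, stop at 1.66, can rock to -0.12. A spring (0.05 N m per rad) turns it back when let go. The blade has about 0.1 rad of play in the slot.
- hinge: Black iron hinge lying open, 76 x 50 x 8 mm, between stand and lock. Bystander.
- hex_set: Grey hex key set, 90 x 34 x 24 mm, on the robot's side. Bystander.
- screw_box: Clear plastic screw box 90 x 140 x 35 mm, towards the far side. Bystander.
- mallet: Mallet with an orange head (48 mm diameter, 90 mm long) lying with its handle towards the robot, right. Bystander.
- clamp: Aluminium bar clamp with a quick-release lever, 260 mm long, lying left. Bystander.
- handle: Aluminium balcony door handle on its 150 mm plate, 51 mm high, beyond on the left. Bystander.
Mind the look-alikes: they are no part of the job. Leave any purple or turquoise look-alike of the key alone.

How it is judged:
On the way, in this order (a step that is already met when the one before it is completed fails the run):
1. the round-headed key is fully home in the lock, the plug not yet turned (z of key in the frame of keyhole between -0.004 and 0.003 m and horizontal distance between key and keyhole below 0.004 m and angle between key's own z axis and vertical below 0.15 rad and angle between the x axis of key and the x axis of keyhole, either way round below 0.35 rad and value of joint plug below 0.3 rad), for 0.1 s.
2. the key, fully home and held in the fingers, has turned the plug a quarter (z of key in the frame of keyhole between -0.004 and 0.003 m and horizontal distance between key and keyhole below 0.004 m and angle between key's own z axis and vertical below 0.15 rad and angle between the x axis of key and the x axis of keyhole, either way round below 0.35 rad and value of joint plug above 1.3 rad and contact force between the fingers and key above 1 N), for 0.2 s.
At the end, for the whole second after the job is handed in: The fingers still hold the round-headed key (over 1 N), it is fully home (shoulder within 3 mm of the plug's face, within 4 mm of its centre, upright within 0.15 rad) and the plug is held, still, turned by at least 1.3 rad (a quarter less 15 degrees; its stop is at 1.66) (all of step 2 and velocity of joint plug between -0.2 and 0.2 rad/s); the arm keeps its last pose, push and grip.
It fails at once if the other key is moved by more than 20 mm (distance of wing_key from where it was at the start of the episode above 0.02 m).
It fails at once if a bystander (hinge, hex key set, screw box, mallet, clamp, door handle) is moved by more than 30 mm (distance of any of hinge, hex_set, screw_box, mallet, clamp, handle from where it was at the start of the episode above 0.03 m).
It also fails if it takes over 48 s, if anything falls off the work surface, if the arm or the gripper's body presses on something with over 40 N, if the wrist force passes 120 N, or if a joint passes its speed limit or range.

## Working session

There is one attempt and no reset: what is moved stays moved. The work goes in short steps, Python scripts to look and compute and a shell command to move; the robot and the scene stay as the last step left them, time stands still between calls to the robot, and variables do not carry over. Pictures are saved under pics/ and viewed, and the job is handed in when it is done.

```bash
mkdir -p pics; python3 - <<'E'
from bench import readout, optics
import cv2
s=readout.sense(); print({k:s[k] for k in('clock','position','tool_rot','gripper_width','ft_force')})
for n in("scene","top"):
    im=optics.grab_frame(n); cv2.imwrite(f"pics/{n}0.png",im)
    p=optics.camera_params(n); print(n,p)
    for o in("key","key_head","wing_key","stand","lock","keyhole"):
        r=optics.mark_of(n,o); print(o,[(x['at'],round(x['score'],2)) for x in r][:4])
print(optics.camera_params("wrist"))
print(readout.sense()['clock'])
E
```

```text
{'clock': 0.0, 'position': array([0.25987687, 0.59510556, 0.23038231]), 'tool_rot': array([-0.69150419,  0.69283546, -0.14470501,  0.14443494]), 'gripper_width': 0.08538106657281247, 'ft_force': array([ 0.80641209, -0.47317574,  0.35352187])}
scene {'fx': 518.5941185462522, 'fy': 518.5941185462522, 'cx': 314.4104344245127, 'cy': 245.06141764250512, 'origin': array([1.2002513 , 0.6921235 , 0.69457768]), 'rotation': array([-0.1667218 ,  0.32864196,  0.81955612, -0.43877792])}
key [([325.7, 248.5], 0.8), ([294.4, 214.4], 0.72), ([323.7, 216.7], 0.69)]
key_head [([290.7, 207.3], 0.73), ([334.2, 243.1], 0.67), ([317.9, 211.1], 0.43)]
wing_key [([262.8, 218.2], 0.72), ([353.9, 289.7], 0.62)]
stand [([277.0, 231.3], 0.89)]
lock [([354.3, 310.2], 0.66)]
keyhole [([358.6, 282.0], 0.46)]
top {'fx': 433.9691759140039, 'fy': 433.9691759140039, 'cx': 318.2420099428501, 'cy': 240.8374460582607, 'origin': array([ 0.45761852, -0.01157706,  1.0698897 ]), 'rotation': array([-0.0417864 ,  0.71242064, -0.70011088,  0.02356863])}
key [([342.2, 271.2], 0.75), ([391.2, 312.8], 0.58), ([390.9, 266.6], 0.4)]
key_head [([389.3, 301.3], 0.67), ([345.4, 274.4], 0.6), ([396.6, 268.0], 0.47)]
wing_key [([406.3, 233.8], 0.66)]
stand [([395.3, 253.8], 0.63)]
lock [([227.0, 165.1], 0.65), ([263.0, 225.9], 0.58)]
keyhole [([258.1, 220.2], 0.49)]
{'fx': 362.89064779446403, 'fy': 362.89064779446403, 'cx': 321.091886767426, 'cy': 236.08685234141313, 'hand_eye': array([[-3.24193098e-04,  9.50152700e-01,  3.11784767e-01,
        -8.02176026e-02],
       [ 5.60489344e-04, -3.11784562e-01,  9.50152658e-01,
        -1.42210733e-01],
       [ 9.99999790e-01,  4.82784973e-04, -4.31472060e-04,
         6.23281230e-04],
       [ 0.00000000e+00,  0.00000000e+00,  0.00000000e+00,
         1.00000000e+00]])}
0.7
```

View pics/scene0.png

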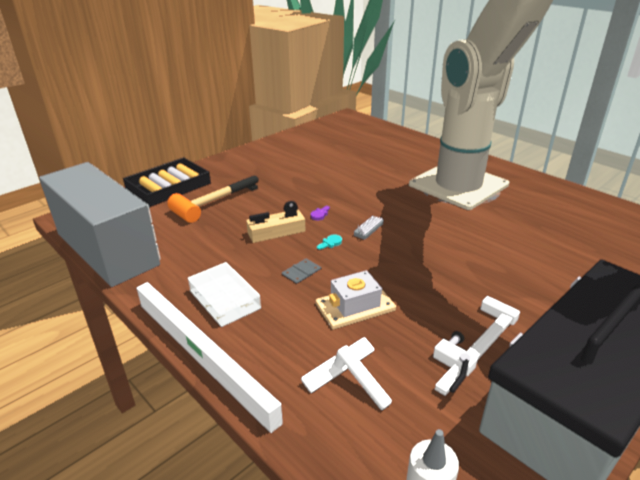

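View pics/top0.png

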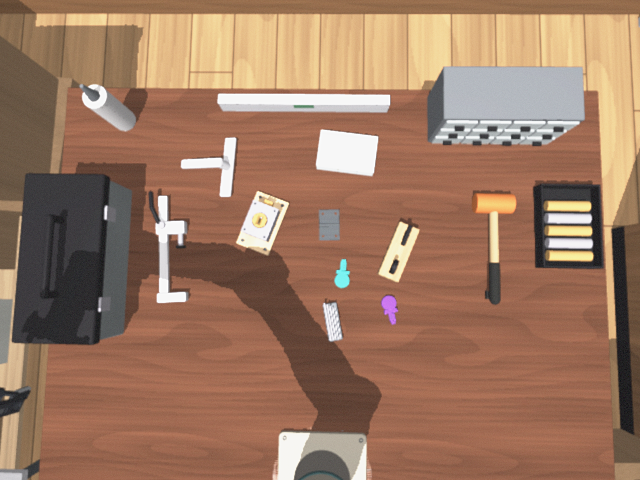

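The picture shows three possible keys. The black round head in the stand is at scene (291,207) and top (396,267). The turquoise look-alike is at scene (330,242) and top (342,275). The purple one is at scene (320,213) and top (389,303). The wing key, the flat one in the stand, is at top (407,234). I choose the black one in the stand's slot on the robot's side.

```bash
cat > h.py <<'E'
import numpy as np, cv2
from scipy.spatial.transform import Rotation as R
from bench import readout, optics
def q(w): return R.from_quat([w[1],w[2],w[3],w[0]])
def cam(n,s=None):
    p=optics.camera_params(n); 
    if n=='wrist':
        T=np.eye(4); T[:3,:3]=q(s['tool_rot']).as_matrix(); T[:3,3]=s['position']; T=T@p['hand_eye']; return p,T[:3,:3],T[:3,3]
    return p,q(p['rotation']).as_matrix(),np.array(p['origin'])
def ray(c,px):
    p,Rm,o=c; d=Rm@np.array([(px[0]-p['cx'])/p['fx'],(px[1]-p['cy'])/p['fy'],1]); return o,d
def onz(c,px,z):
    o,d=ray(c,px); return o+d*(z-o[2])/d[2]
def proj(c,X):
    p,Rm,o=c; v=Rm.T@(np.array(X)-o); return np.array([p['fx']*v[0]/v[2]+p['cx'],p['fy']*v[1]/v[2]+p['cy']])
def tri(l):
    A=np.zeros((3,3));b=np.zeros(3)
    for c,px in l:
        o,d=ray(c,px); d=d/np.linalg.norm(d);P=np.eye(3)-np.outer(d,d);A+=P;b+=P@o
    X=np.linalg.solve(A,b); return X,[np.linalg.norm((np.eye(3)-np.outer(d/np.linalg.norm(d),d/np.linalg.norm(d)))@(X-o)) for (o,d) in [ray(c,p) for c,p in l]]
E
python3 - <<'E'
from h import *
T=cam('top');S=cam('scene')
print('head',tri([(T,(396.6,268)),(S,(290.7,207.3))]))
print('hole',tri([(T,(258.1,220.2)),(S,(358.6,282))]))
print('stand ends',onz(T,(387,275),.036),onz(T,(410,225),.036))
print('turq',onz(T,(342,275),.0))
print(q(readout.sense()['tool_rot']).as_matrix().round(3))
t=cv2.imread('pics/top0.png')
a=cv2.resize(t[205:295,365:435],None,fx=5,fy=5,interpolation=cv2.INTER_CUBIC)
b=cv2.resize(t[180:270,225:295],None,fx=5,fy=5,interpolation=cv2.INTER_CUBIC)
cv2.imwrite('pics/crop1.png',np.hstack([a,b]))
E
```

```text
head (array([ 0.4894916 , -0.16608497,  0.05759321]), [np.float64(0.002058979765451507), np.float64(0.0020589797654515167)])
hole (array([0.59561874, 0.15881083, 0.06420909]), [np.float64(0.0020454143123132484), np.float64(0.0020454143123133186)])
stand ends [ 0.4747321  -0.14828187  0.036     ] [ 0.59482871 -0.2025452   0.036     ]
turq [ 0.47332077 -0.04296551  0.        ]
[[ 0.916 -0.     0.4  ]
 [-0.4    0.     0.916]
 [-0.    -1.     0.   ]]
```

View pics/crop1.png

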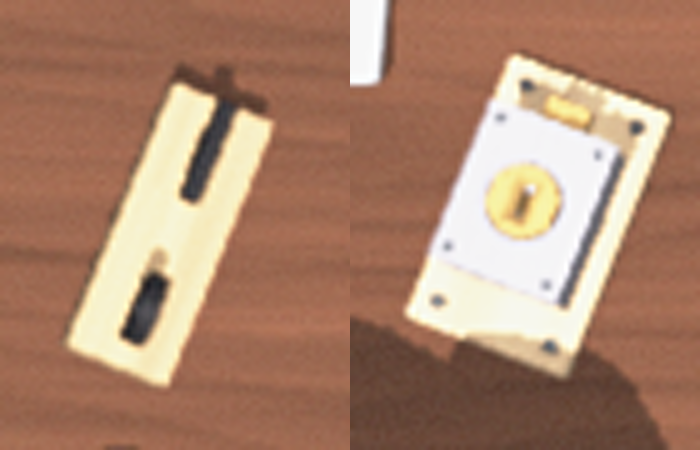

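The crop confirms it: the round-headed key is in the lower, robot-side slot at (394,267) and the wing key is in the upper slot. The lock's bolt end points away from the robot. Both slots lie along the tool x axis. I'll move to a viewing pose over the key.

```bash
python3 -m inch '[[[3.2,0,-3.8],0,0],[[6.4,0,-7.6],0,0],[[9.6,0,-11.4],0,0],[[12.8,0,-15.2],0,0],[[16,0,-19],0,0]]'; python3 -m inch '[[[3.2,0,-3.8],0,0],[[6.4,0,-7.6],0,0],[[9.6,0,-11.4],0,0],[[12.8,0,-15.2],0,0],[[16,0,-19],0,0]]'
```

```text
clock: 1.2
position: [0.3311, 0.3557, 0.2316]
tool_rot: [0.692, -0.692, 0.144, -0.145]
ft_force: [1.8, -0.8, 1.3]
gripper_width: 0.0855
clock: 1.7
position: [0.4018, 0.1176, 0.2317]
tool_rot: [0.692, -0.692, 0.144, -0.145]
ft_force: [1.6, 1.3, -0.5]
gripper_width: 0.0855
```

```bash
python3 -m inch '[[[3.2,0.5,-3.7],0,0],[[6.4,2,-7.4],0,0],[[9.6,3,-11.2],0,0],[[12.8,4,-15],0,0],[[16,5,-18.8],0,0]]'; python3 -m inch '[[[2,1,-2],0,0],[[3.4,2,-3.5],0,0],[[3.4,2,-3.5],0,0],[[3.4,2,-3.5],0,0]]'
cat > look.py <<'E'
import sys
from h import *
n=sys.argv[1]; names=sys.argv[2:]
s=readout.sense(); im=optics.grab_frame('wrist'); cv2.imwrite(f'pics/{n}.png',im); np.save(f'pics/{n}.npy',s,allow_pickle=True)
print(s['clock'],s['position'].round(4),s['tool_rot'].round(4))
for o in names: print(o,[(x['at'],round(x['score'],2)) for x in optics.mark_of('wrist',o)][:4])
E
python3 look.py w1 key_head key stand
```

```text
clock: 2.2
position: [0.4724, -0.116, 0.1818]
tool_rot: [0.692, -0.692, 0.144, -0.145]
ft_force: [1.3, 0.5, 1.3]
gripper_width: 0.0855
clock: 2.6
position: [0.4886, -0.1594, 0.1618]
tool_rot: [0.692, -0.692, 0.145, -0.144]
ft_force: [0.3, 0.7, -0.0]
gripper_width: 0.0852
2.6 [ 0.4886 -0.1594  0.1618] [ 0.6923 -0.6919  0.1451 -0.1445]
key_head [([291.0, 121.9], 0.86), ([326.9, 244.5], 0.74), ([447.4, 126.4], 0.74), ([124.1, 366.6], 0.49)]
key [([326.3, 229.3], 0.95), ([266.6, 101.2], 0.94), ([452.4, 158.2], 0.93)]
stand [([326.3, 260.3], 0.7)]
```

View pics/w1.png

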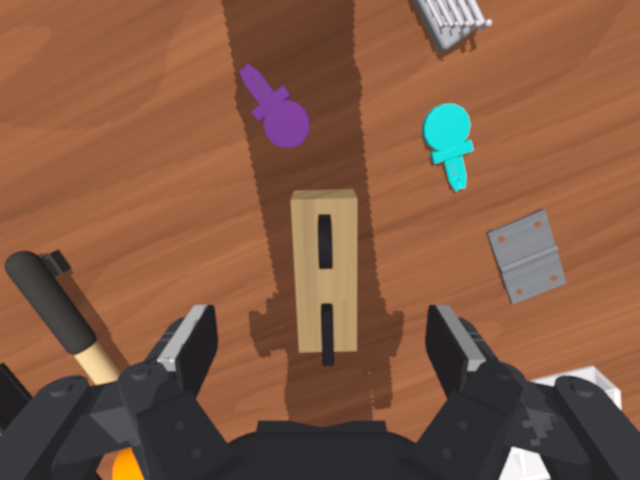

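```bash
python3 - <<'E'
from h import *
im=cv2.imread('pics/w1.png')
cv2.imwrite('pics/crop2.png',cv2.resize(im[175:375,270:385],None,fx=4,fy=3,interpolation=cv2.INTER_CUBIC)[:600])
E
```

```text
(no output)
```

View pics/crop2.png

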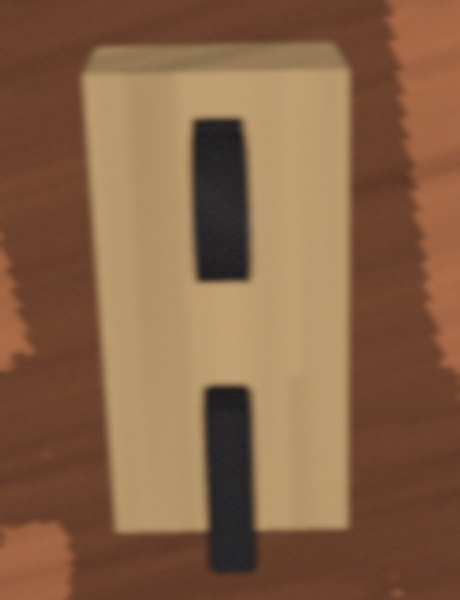

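```bash
python3 - <<'E'
from h import *
from scipy.optimize import least_squares
s=np.load('pics/w1.npy',allow_pickle=True).item(); C=cam('wrist',s)
px=np.array([(291.2,199.3),(357.5,198),(298.7,352.3),(357.2,351)])
loc=np.array([(-.0675,.025),(-.0675,-.025),(.0675,.025),(.0675,-.025)])
loc[:,1]*=-1
# image left = -z tool = -y
def f(v):
    c,sn=np.cos(v[2]),np.sin(v[2]); M=np.array([[c,-sn],[sn,c]])
    return np.ravel([proj(C,[*(M@l+v[:2]),.036+v[3]])-p for l,p in zip(loc,px)])
r=least_squares(f,[.53,-.18,-.41,0]); v=r.x; print(v,f(v).round(1))
c,sn=np.cos(v[2]),np.sin(v[2]); k=v[:2]-.04*np.array([c,sn]); print('key',k)
Rt=q(s['tool_rot']).as_matrix(); print('tool x angle',np.arctan2(Rt[1,0],Rt[0,0]))
d=np.array([*k,.042])-s['position']; print('shift tool cm',(Rt.T@d*100).round(2),'turn about y',-(v[2]-np.arctan2(Rt[1,0],Rt[0,0])))
# head top pixels check: at z=.078
print(proj(C,[*k,.078]),proj(C,[*(k-.012*np.array([c,sn])),.075]))
E
```

```text
[ 5.32046254e-01 -1.73237172e-01 -3.86625985e-01  4.12101546e-04] [-0.1  0.2  0.2 -0.2  0.4  0.  -0.4  0.1]
key [ 0.49499879 -0.15815455]
tool x angle -0.41248253093230686
shift tool cm [ 0.55 11.98  0.37] turn about y -0.025856545735991443
[325.81358145 252.51558727] [325.36972598 233.96832493]
```

The fit to the stand is good to under 0.5 px, and the key head projects onto the black head. I'll go down on it, half-closed at first, then grip.

```bash
python3 -m inch '[[[0.55,4,0.37],-0.026,0.2],[[0.55,7,0.37],-0.026,0.3],[[0.55,10,0.37],-0.026,0.3],[[0.55,12,0.37],-0.026,0.3],[[0.55,12,0.37],-0.026,0.3]]'; python3 -m inch '[[[0,0,0],0,1],[[0,0,0],0,1],[[0,0,0],0,1],[[0,0,0],0,1],[[0,0,0],0,1]]';python3 look.py w2
```

```text
clock: 3.3
position: [0.4938, -0.1569, 0.0401]
tool_rot: [0.694, -0.694, 0.137, -0.133]
ft_force: [0.1, 0.1, -0.2]
gripper_width: 0.0597
clock: 3.8
position: [0.4963, -0.1586, 0.0432]
tool_rot: [-0.694, 0.694, -0.135, 0.136]
ft_force: [-0.2, 0.3, 7.6]
gripper_width: 0.0091
3.8 [ 0.4963 -0.1586  0.0432] [-0.694   0.694  -0.1348  0.1364]
```

View pics/w2.png

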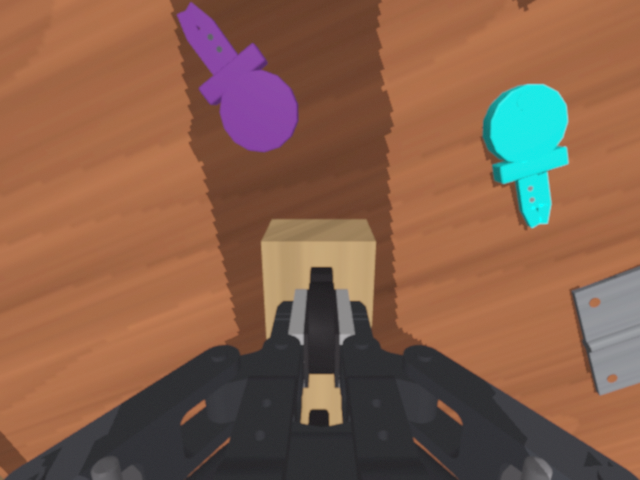

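It's gripped (9.1 mm opening). Now I'll lift and check.

```bash
python3 -m inch '[[[0,-2,0],0,1],[[0,-4,0],0,1],[[0,-8,0],0,1],[[0,-11,0],0,1],[[0,-11,0],0,1]]';python3 look.py w3; python3 - <<'E'
from h import *
im=optics.grab_frame('scene');cv2.imwrite('pics/s3.png',cv2.resize(im[130:330,220:420],None,fx=3,fy=3))
print(readout.sense()['ft_force'])
E
```

```text
clock: 4.35
position: [0.4982, -0.1594, 0.1561]
tool_rot: [-0.694, 0.694, -0.133, 0.139]
ft_force: [1.1, 0.1, 0.0]
gripper_width: 0.0091
4.35 [ 0.4982 -0.1594  0.1561] [-0.6938  0.6942 -0.1326  0.1386]
[-0.03560573  0.76215295 -1.39059403]
```

View pics/w3.png

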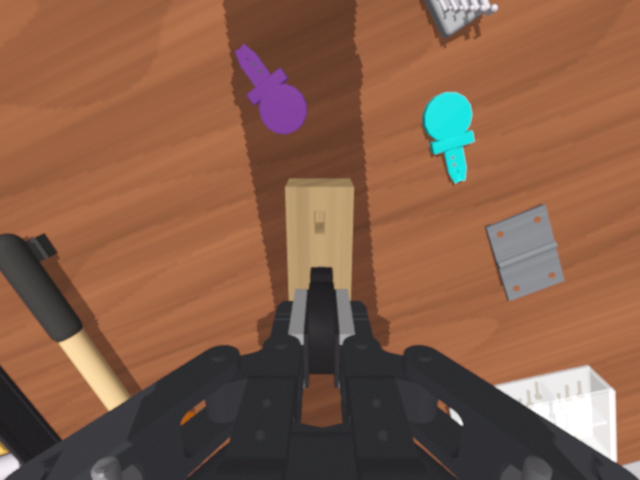

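View pics/s3.png

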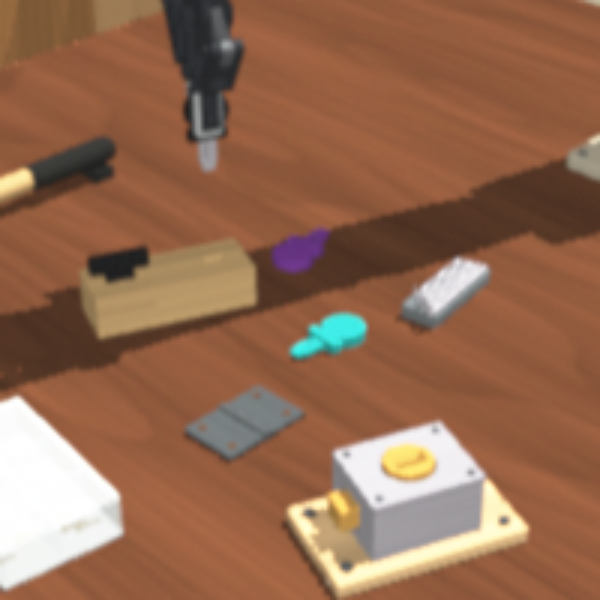

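The key is held and out of the stand. The wing key hasn't moved. Next is the lock, stopping 5 cm past the keyhole so the wrist camera can see it.

```bash
python3 -m inch '[[[0.3,0,4.7],0,1],[[0.6,0,9.4],0,1],[[1,0,14.1],0,1],[[1.3,-0.5,18.8],0,1],[[1.6,-0.5,23.5],0,1]]';python3 -m inch '[[[0.4,-0.5,4.7],0,1],[[0.7,-0.5,9.6],0,1],[[0.7,-0.5,9.6],0,1],[[0.7,-0.5,9.6],0,1]]';python3 look.py w4 keyhole lock key_head
```

```text
clock: 4.95
position: [0.5985, 0.055, 0.1557]
tool_rot: [-0.694, 0.694, -0.136, 0.135]
ft_force: [0.8, -0.4, -0.8]
gripper_width: 0.0088
clock: 5.35
position: [0.6401, 0.1411, 0.1597]
tool_rot: [-0.694, 0.695, -0.136, 0.133]
ft_force: [0.1, -0.4, 0.2]
gripper_width: 0.0096
5.35 [0.6401 0.1411 0.1597] [-0.6938  0.6946 -0.1356  0.1333]
keyhole [([318.1, 176.2], 0.71)]
lock [([319.7, 162.9], 0.74)]
key_head [([19.5, 93.5], 0.6), ([326.1, 325.8], 0.58)]
```

View pics/w4.png

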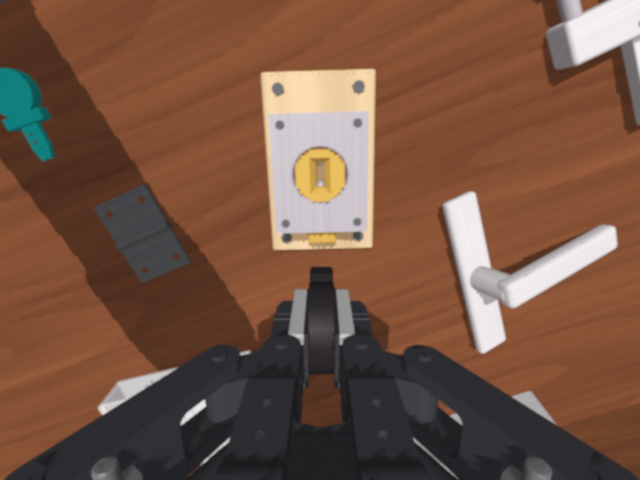

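```bash
python3 - <<'E'
from h import *
im=cv2.imread('pics/w4.png')
cv2.imwrite('pics/crop4.png',cv2.resize(im[60:260,250:390],None,fx=4,fy=3,interpolation=cv2.INTER_CUBIC))
b=im[130:220,280:360].astype(int); m=((b[...,2]-b[...,0])>90).astype(np.uint8)
n,l,st,ce=cv2.connectedComponentsWithStats(m)
print([(st[i],ce[i]+[280,130]) for i in range(1,n) if st[i][4]>200])
E
```

```text
[(array([  15,   18,   50,   54, 1950], dtype=int32), array([319.69435897, 174.35589744]))]
```

View pics/crop4.png

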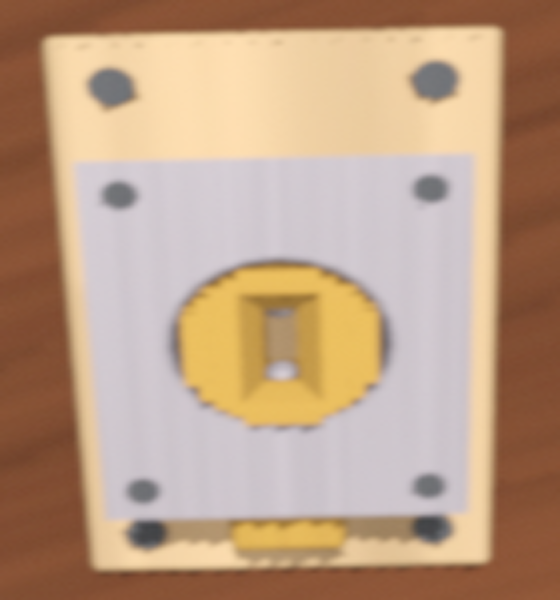

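```bash
python3 - <<'E'
from h import *
im=cv2.imread('pics/w2.png')
cv2.imwrite('pics/crop5.png',cv2.resize(im[210:360,250:390],None,fx=4,fy=4,interpolation=cv2.INTER_CUBIC))
im=cv2.imread('pics/w4.png')
cv2.imwrite('pics/crop6.png',cv2.resize(im[255:405,250:390],None,fx=4,fy=4,interpolation=cv2.INTER_CUBIC))
E
```

```text
(no output)
```

View pics/crop5.png

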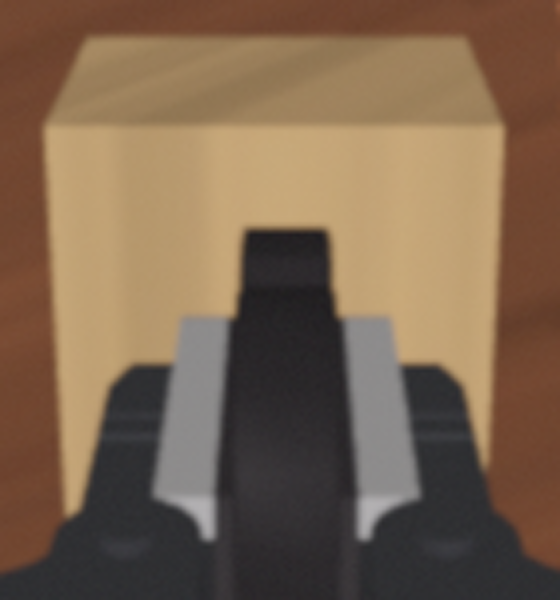

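View pics/crop6.png

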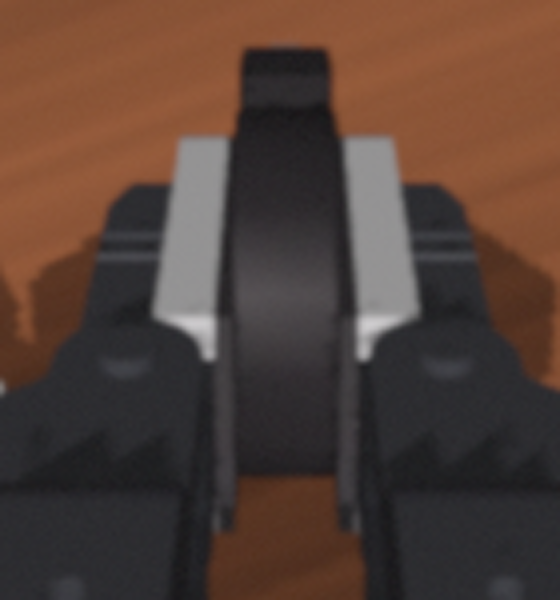

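```bash
cat > fit.py <<'E'
from h import *
from scipy.optimize import least_squares
def toolcam():
    H=optics.camera_params('wrist')['hand_eye']; return (optics.camera_params('wrist'),H[:3,:3],H[:3,3])
# tool-frame fit: planar pose (x,z,angle a about y from tool x) and depth y0 (y of z=0 plane); tool assumed vertical
def fit(loc3,px,g):
    C=toolcam()
    def P(v,l):
        c,s=np.cos(v[2]),np.sin(v[2])
        # local x,y,z(up) -> tool: x=(c, z=-s..), y_local -> tool z
        return [v[0]+c*l[0]-s*l[1], v[3]-l[2], v[1]+s*l[0]+c*l[1]]
    f=lambda v: np.ravel([proj(C,P(v,l))-p for l,p in zip(loc3,px)])
    r=least_squares(f,g,loss='soft_l1'); return r.x,f(r.x).reshape(-1,2),P,C
E
python3 - <<'E'
from fit import *
# stand in w2
c5=lambda x,y:(250+x/4,210+y/4)
px=[c5(44,125),c5(505,124),c5(85,37),c5(467,37)]
loc=[(-.0675,-.025,.036),(-.0675,.025,.036),(-.0675,-.025,0),(-.0675,.025,0)]
v,e,P,C=fit(loc,px,[.04,0,0,.04]); print('stand w2',v.round(4)); print(e.round(1).tolist())
ko=np.array(P(v,(-.04,0,.036))); print('key origin in tool',ko.round(4),'ang',v[2])
k=lambda x,y,z:proj(C,[ko[0]+x,ko[1]-z,ko[2]+y]).round(1)
print('shoulder low edge pred',k(-.016,-.005,0),k(-.016,.005,0),'up',k(-.016,0,.009))
c4=lambda x,y:(250+x/4,60+y/3)
px=[c4(43,37),c4(502,28),c4(93,571),c4(490,563),c4(76,163),c4(473,155),c4(106,519),c4(466,513),c4(240,295),c4(319,295),c4(241,398),c4(321,400)]
b=[(-.07,-.0425),(-.07,.0425),(.07,-.0425),(.07,.0425)];ca=[(-.04,-.032),(-.04,.032),(.04,-.032),(.04,.032)];m=[(-.012,-.0068),(-.012,.0068),(.012,-.0068),(.012,.0068)]
loc=[(*x,.012) for x in b]+[(*x,.058) for x in ca]+[(*x,.062) for x in m]
v,e,P,C=fit(loc,px,[-.05,0,0,.16]); print('lock w4',v.round(4));print(e.round(1).tolist())
h=np.array(P(v,(0,0,.062))); print('hole in tool',h.round(4), proj(C,h))
v2,e2,P2,_=fit(loc[8:],px[8:],v); print('mouth only',v2.round(4),np.round(P2(v2,(0,0,.062)),4))
print('delta hole-key cm',((h-ko)*100).round(2))
for _ in range(1): 
    s=readout.sense(); print(s['position'].round(4))
    Rt=q(s['tool_rot']).as_matrix(); print(Rt.round(4).tolist())
E
```

```text
stand w2 [ 0.0384 -0.0004  0.0019  0.0423]
[[-0.2, 0.1], [0.1, 0.2], [0.4, -0.1], [-0.2, -0.3]]
key origin in tool [-0.0016  0.0063 -0.0005] ang 0.0018562951945739555
shoulder low edge pred [307.4 265.8] [330.  265.9] up [318.6 274.2]
lock w4 [-4.260e-02 -1.000e-04  2.520e-02  1.623e-01]
[[-0.3, 0.1], [0.1, -0.1], [-0.3, -0.3], [-0.5, 0.1], [-0.1, 0.1], [0.1, 0.1], [0.3, -0.3], [0.1, -0.4], [-0.6, -0.1], [0.3, -0.6], [0.3, 1.6], [0.4, 0.4]]
hole in tool [-4.260e-02  1.003e-01 -1.000e-04] [320.16319758 176.28502207]
mouth only [-0.0415 -0.0002  0.0037  0.1712] [-0.0415  0.1092 -0.0002]
delta hole-key cm [-4.1   9.4   0.04]
[0.6407 0.1372 0.1613]
[[0.9255, -0.0015, 0.3788], [-0.3788, -0.0014, 0.9255], [-0.0009, -1.0, -0.0018]]
```

```bash
python3 look.py w5; python3 - <<'E'
from h import *
for f in('w4','w5'):
    im=cv2.imread(f'pics/{f}.png')
    b=im[130:230,280:360].astype(int); m=((b[...,2]-b[...,0])>90).astype(np.uint8)
    n,l,st,ce=cv2.connectedComponentsWithStats(m); i=1+np.argmax(st[1:,4]); print(f,st[i],ce[i]+[280,130])
for _ in range(4):
  optics.camera_params('top'); print(readout.sense()['position'].round(4)); 
E
```

```text
5.55 [0.6407 0.1372 0.1613] [-0.6932  0.6944 -0.1369  0.1361]
w4 [  15   18   50   54 1950] [319.69435897 174.35589744]
w5 [  20   14   50   54 1960] [324.98979592 170.36428571]
[0.6409 0.1375 0.1616]
[0.6409 0.1375 0.1616]
[0.6409 0.1375 0.1616]
[0.6409 0.1375 0.1616]
```

```bash
python3 - <<'E'
from h import *
im=cv2.imread('pics/w5.png')
a=cv2.resize(im[60:260,255:395],None,fx=4,fy=3,interpolation=cv2.INTER_CUBIC)
cv2.imwrite('pics/crop7.png',a)
cv2.imwrite('pics/crop8.png',cv2.resize(im[255:305,290:350],None,fx=8,fy=8,interpolation=cv2.INTER_CUBIC))
E
```

```text
(no output)
```

View pics/crop7.png

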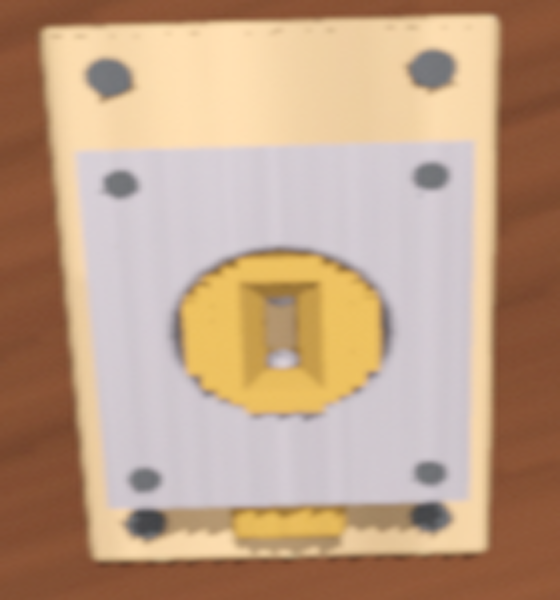

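View pics/crop8.png

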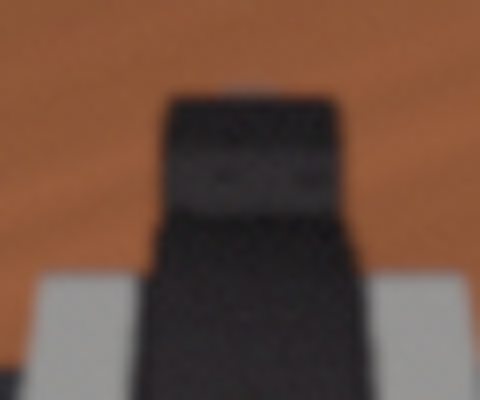

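```bash
python3 - <<'E'
from fit import *
from scipy.optimize import least_squares
c4=lambda x,y:(255+x/4,60+y/3)
px=[c4(42,28),c4(498,17),c4(92,559),c4(488,552),c4(78,152),c4(474,142),c4(108,507),c4(468,500),c4(240,283),c4(321,283),c4(241,388),c4(323,388)]
b=[(-.07,-.0425),(-.07,.0425),(.07,-.0425),(.07,.0425)];ca=[(-.04,-.032),(-.04,.032),(.04,-.032),(.04,.032)];m=[(-.012,-.0068),(-.012,.0068),(.012,-.0068),(.012,.0068)]
loc=[(*x,.012) for x in b]+[(*x,.058) for x in ca]+[(*x,.062) for x in m]
v,e,P,C=fit(loc,px,[-.05,0,0,.16]); print('lock w5',v.round(4));print(e.round(1).tolist())
h=np.array(P(v,(0,0,.062))); print('hole in tool',h.round(4))
for ko in ([-.0016,.0063,.0006],[-.0012,.0063,.0006],[-.0012,.005,.0006]):
    k=lambda x,y,z:proj(C,[ko[0]+x,ko[1]-z,ko[2]+y]).round(1).tolist()
    print(ko,'low',k(-.016,-.005,0),k(-.016,.005,0),'up',k(-.016,0,.009),'blade tip',k(-.004,0,-.028),k(-.007,0,-.018))
# key back in +y side lower head end
E
```

```text
lock w5 [-0.0451  0.0035  0.0301  0.1643]
[[-0.4, 0.1], [0.3, -0.0], [-0.2, 0.4], [-0.6, 0.0], [-0.0, -0.0], [-0.1, 0.2], [0.3, -0.2], [-0.3, -0.4], [-0.2, -0.2], [0.1, -0.8], [0.8, 0.8], [0.3, 0.2]]
hole in tool [-0.0451  0.1023  0.0035]
[-0.0016, 0.0063, 0.0006] low [309.9, 265.9] [332.5, 265.9] up [321.2, 274.2] blade tip [321.2, 266.2] [321.2, 268.5]
[-0.0012, 0.0063, 0.0006] low [309.9, 266.7] [332.5, 266.7] up [321.2, 275.1] blade tip [321.2, 266.9] [321.2, 269.2]
[-0.0012, 0.005, 0.0006] low [309.8, 267.9] [332.5, 267.9] up [321.2, 276.4] blade tip [321.2, 267.9] [321.2, 270.3]
```

```bash
python3 -m inch '[[[-2.5,0,0.29],-0.03,1],[[-4.38,0,0.29],-0.03,1],[[-4.38,2,0.29],-0.03,1],[[-4.38,3.5,0.29],-0.03,1],[[-4.38,4,0.29],-0.03,1]]';python3 -m inch '[[[0,1,0],0,1],[[0,1.5,0],0,1],[[0,1.5,0],0,1],[[0,1.5,0],0,1]]';python3 look.py w6; python3 - <<'E'
from h import *
im=cv2.imread('pics/w6.png')
cv2.imwrite('pics/crop9.png',cv2.resize(im[120:320,240:400],None,fx=4,fy=3,interpolation=cv2.INTER_CUBIC))
E
```

```text
clock: 6.1
position: [0.6007, 0.1574, 0.1208]
tool_rot: [-0.695, 0.696, -0.126, 0.125]
ft_force: [-0.2, 0.5, -0.8]
gripper_width: 0.009
clock: 6.5
position: [0.6021, 0.1587, 0.1071]
tool_rot: [0.696, -0.696, 0.125, -0.125]
ft_force: [-0.2, 0.2, -0.3]
gripper_width: 0.0089
6.5 [0.6021 0.1587 0.1071] [ 0.696  -0.6959  0.1251 -0.1253]
```

View pics/crop9.png

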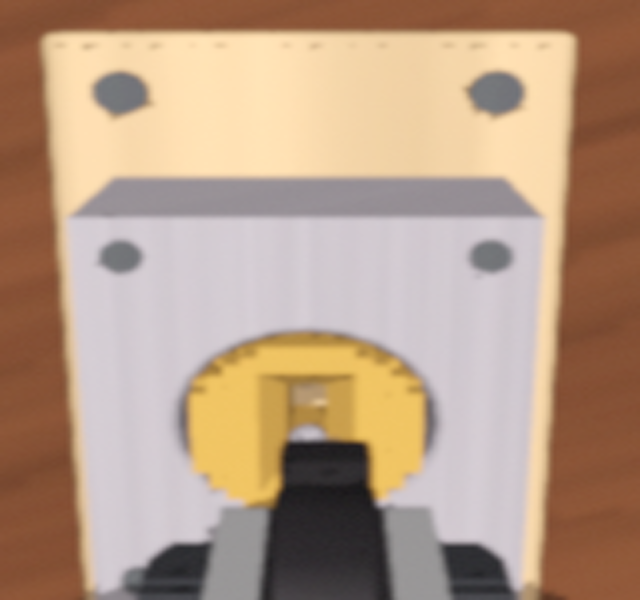

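```bash
cat > lk.py <<'E'
from fit import *
def lock(px):
    loc=[(-.07,-.0425,.012),(-.07,.0425,.012),(-.04,-.032,.012),(-.04,.032,.012),(-.04,-.032,.058),(-.04,.032,.058),(-.012,-.0068,.062),(-.012,.0068,.062)]
    v,e,P,C=fit(loc[:len(px)],px,[0,0,0,.1]); print('lock',v.round(4));print(e.round(1).tolist())
    h=np.array(P(v,(0,0,.062))); print('hole in tool',h.round(4)); return h
E
python3 - <<'E'
from lk import *
c=lambda x,y:(240+x/4,120+y/3)
lock([c(42,33),c(576,33),c(112,178),c(505,178),c(68,216),c(542,216),c(258,375),c(355,375)])
s=readout.sense();print(s['clock'],s['position'].round(4));Rt=q(s['tool_rot']).as_matrix();print(Rt[:,1])
E
```

```text
lock [-0.0016 -0.002   0.0006  0.108 ]
[[-0.7, 0.4], [0.4, 0.3], [0.6, -0.5], [-0.3, -0.5], [-0.3, 0.7], [0.5, 0.7], [-0.4, -0.6], [0.1, -0.6]]
hole in tool [-0.0016  0.046  -0.002 ]
6.55 [0.6022 0.1588 0.1073]
[ 7.49542555e-04  2.27184618e-04 -9.99999693e-01]
```

```bash
python3 -m inch '[[[0,0,-0.25],0,1],[[0,0.3,-0.25],0,1],[[0,0.3,-0.25],0,1],[[0,0.3,-0.25],0,1]]';python3 look.py w7; python3 - <<'E'
from h import *
im=cv2.imread('pics/w7.png')
cv2.imwrite('pics/crop10.png',cv2.resize(im[120:320,240:400],None,fx=4,fy=3,interpolation=cv2.INTER_CUBIC))
E
```

```text
clock: 6.95
position: [0.6009, 0.1564, 0.1039]
tool_rot: [0.696, -0.696, 0.125, -0.125]
ft_force: [0.4, 0.1, -1.2]
gripper_width: 0.0089
6.95 [0.6009 0.1564 0.1039] [ 0.696  -0.6959  0.1252 -0.1251]
```

View pics/crop10.png

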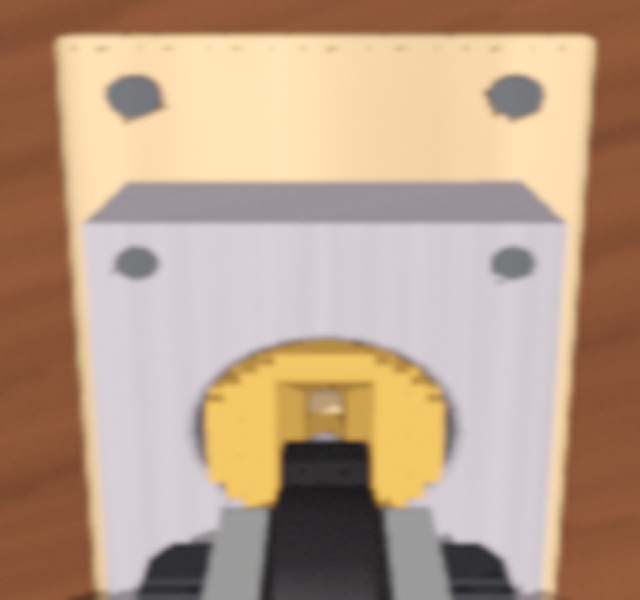

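```bash
python3 - <<'E'
from lk import *
c=lambda x,y:(240+x/4,120+y/3)
lock([c(56,38),c(597,38),c(127,182),c(520,182),c(86,222),c(565,222),c(277,383),c(374,383)])
E
```

```text
lock [-0.0008  0.0006 -0.0004  0.106 ]
[[-0.5, -0.0], [-0.0, 0.1], [0.5, -0.2], [0.4, -0.1], [-0.3, 0.8], [0.2, 0.9], [-0.4, -0.7], [0.2, -0.7]]
hole in tool [-0.0008  0.044   0.0006]
```

Aligned to within about 0.5 mm. Now inserting.

```bash
python3 -m inch '[[[0.05,0.6,0],0,1],[[0.05,1.0,0],0,1],[[0.05,1.3,0],0,1],[[0.05,1.6,0],0,1],[[0.05,1.6,0],0,1]]';python3 -m inch '[[[0,0.3,0],0,1],[[0,0.5,0],0,1],[[0,0.5,0],0,1]]'
```

```text
clock: 7.5
position: [0.601, 0.1561, 0.0873]
tool_rot: [-0.696, 0.696, -0.126, 0.125]
ft_force: [-0.8, 0.7, -1.1]
gripper_width: 0.0094
clock: 7.8
position: [0.601, 0.1563, 0.0826]
tool_rot: [-0.696, 0.696, -0.125, 0.125]
ft_force: [-0.1, -0.9, -0.7]
gripper_width: 0.0092
```

```bash
python3 -m inch '[[[0,0.3,0],0.06,1],[[0,0.5,0],-0.06,1],[[0,0.7,0],0.06,1],[[0,0.9,0],-0.06,1],[[0,1.0,0],0,1]]'
```

```text
clock: 8.3
position: [0.6013, 0.1569, 0.0742]
tool_rot: [0.697, -0.696, 0.125, -0.125]
ft_force: [-3.3, 1.2, 9.9]
gripper_width: 0.0093
```

```bash
python3 -m inch '[[[0,0.3,0],0.06,1],[[0,0.5,0],-0.06,1],[[0,0.7,0],0.06,1],[[0,0.9,0],-0.06,1],[[0,0.9,0],0,1]]'; python3 look.py w8; python3 - <<'E'
from h import *
im=cv2.imread('pics/w8.png')
cv2.imwrite('pics/crop11.png',cv2.resize(im[120:320,240:400],None,fx=4,fy=3,interpolation=cv2.INTER_CUBIC))
im=optics.grab_frame('scene');cv2.imwrite('pics/s8.png',cv2.resize(im[200:330,290:420],None,fx=4,fy=4,interpolation=cv2.INTER_CUBIC))
E
```

```text
clock: 8.8
position: [0.6016, 0.1569, 0.0687]
tool_rot: [0.697, -0.695, 0.124, -0.125]
ft_force: [-9.8, -1.2, 32.5]
gripper_width: 0.0091
8.8 [0.6016 0.1569 0.0687] [ 0.6968 -0.6952  0.1245 -0.1249]
```

View pics/crop11.png

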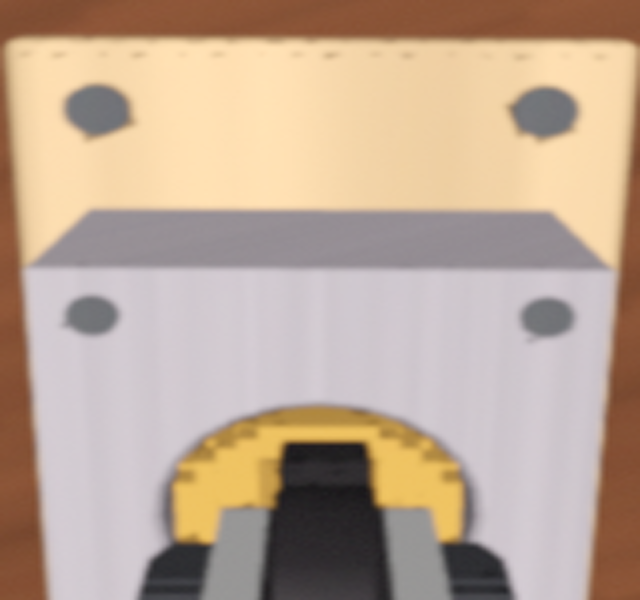

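View pics/s8.png

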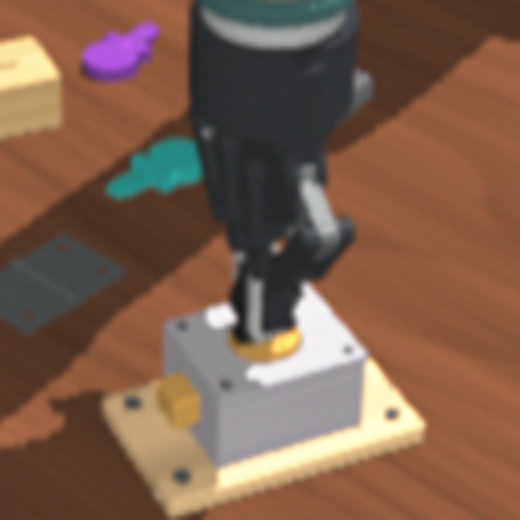

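```bash
python3 - <<'E'
from lk import *
c=lambda x,y:(240+x/4,120+y/3)
h=lock([c(5,40),c(638,40),c(91,211),c(550,211),c(24,268),c(613,268)])
s=readout.sense();print(s['clock'],s['position'].round(4),s['ft_force'].round(1),s['wrist_torque'].round(2));print(q(s['tool_rot']).as_matrix()[:,1])
E
```

```text
lock [-0.0018 -0.     -0.0002  0.0701]
[[-1.1, 0.3], [0.5, 0.4], [-0.0, -0.8], [0.0, -0.7], [0.6, 0.2], [-0.3, 0.3]]
hole in tool [-0.0018  0.0081 -0.    ]
8.9 [0.6016 0.1569 0.0687] [-9.8 -0.6 32.2] [-0.2   2.22 -0.01]
[ 0.00104145  0.00176472 -0.9999979 ]
```

```bash
python3 -m inch '[[[-0.1,0,0],0.07,1],[[-0.1,0,0],-0.07,1],[[-0.1,0,0],0.07,1],[[-0.1,0,0],-0.07,1],[[-0.1,0,0],0,1]]';  python3 -m inch '[[[0,-0.2,0],0,1],[[0,-0.2,0],0,1],[[0,-0.2,0],0,1]]'
```

```text
clock: 9.4
position: [0.6016, 0.1569, 0.0688]
tool_rot: [0.697, -0.695, 0.124, -0.126]
ft_force: [-8.1, -1.0, 30.9]
gripper_width: 0.0091
clock: 9.7
position: [0.6015, 0.1569, 0.069]
tool_rot: [0.697, -0.695, 0.124, -0.126]
ft_force: [-4.0, -1.3, 18.9]
gripper_width: 0.0091
```

The depth stays at z = 0.0688 through rocking and a 31 N push, so the shoulder is on the plug. Now I'll turn it clockwise, correcting for the roughly 1.5 mm offset between the key and the tool axis.

```bash
python3 -m inch '[[[0,0,-0.02],0.15,1],[[-0.01,0,-0.04],0.3,1],[[-0.02,0,-0.07],0.45,1],[[-0.03,0,-0.09],0.6,1],[[-0.04,0,-0.10],0.75,1]]'; python3 -c "
from bench import readout;s=readout.sense();print(s['joints'].round(2),s['wrist_torque'].round(2))"
```

```text
clock: 10.2
position: [0.6011, 0.1556, 0.069]
tool_rot: [0.601, -0.6, 0.373, -0.374]
ft_force: [-3.7, -1.8, 17.1]
gripper_width: 0.0093
[-0.49  0.81  0.31  1.74 -0.38  0.65  0.5 ] [-0.43  0.99  0.04]
```

```bash
python3 -m inch '[[[0,0,-0.02],0.15,1],[[-0.01,0,-0.04],0.3,1],[[-0.02,0,-0.07],0.45,1],[[-0.03,0,-0.09],0.6,1],[[-0.04,0,-0.10],0.75,1]]';python3 -m inch '[[[0,0,0],0.1,1],[[0,0,0],0.1,1],[[0,0,0],0.1,1]]'; python3 look.py w9; python3 - <<'E'
from h import *
s=readout.sense();print(s['joints'].round(2),s['ft_force'].round(1),s['wrist_torque'].round(2)); M=q(s['tool_rot']).as_matrix(); print('tool x ang',np.arctan2(M[1,0],M[0,0]),M[:,1].round(3))
im=optics.grab_frame('scene');cv2.imwrite('pics/s9.png',cv2.resize(im[200:330,290:420],None,fx=4,fy=4,interpolation=cv2.INTER_CUBIC))
E
```

```text
clock: 10.7
position: [0.5998, 0.1549, 0.069]
tool_rot: [-0.423, 0.421, -0.567, 0.568]
ft_force: [-3.7, -2.4, 18.0]
gripper_width: 0.009
clock: 11.0
position: [0.5997, 0.1549, 0.0689]
tool_rot: [-0.396, 0.394, -0.586, 0.587]
ft_force: [-4.1, -2.2, 19.7]
gripper_width: 0.0091
11.0 [0.5997 0.1549 0.0689] [-0.3958  0.3944 -0.5861  0.5868]
[-0.61  0.86  0.54  1.75 -0.63  0.71 -0.12] [-5.2 -2.  19.5] [-0.4   1.07  0.07]
tool x ang -1.955771421909521 [ 0.002  0.    -1.   ]
```

View pics/w9.png

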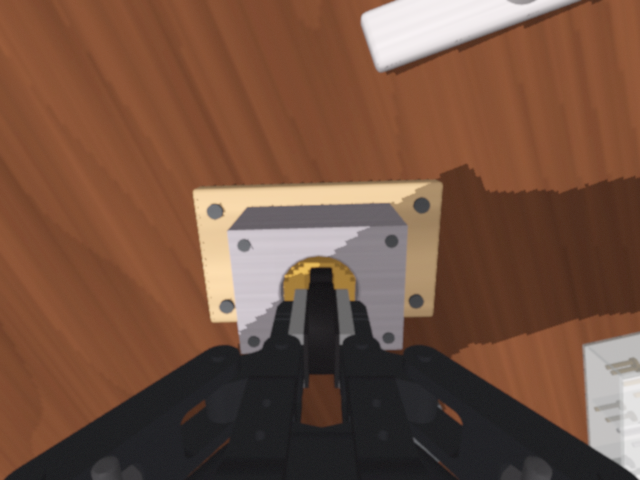

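View pics/s9.png

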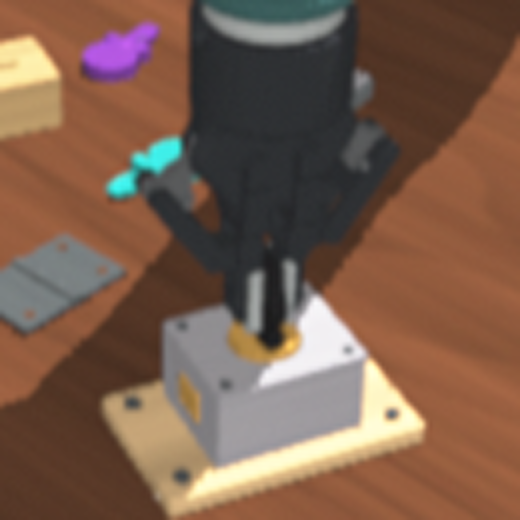

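The tool is turned 1.59 rad relative to the lock. The bolt is drawn in, the reaction torque of 0.07 N m matches the spring, and the depth hasn't changed. I'll do one settling check, then hand in.

```bash
python3 -m inch '[[[0,0,0],0,1],[[0,0,0],0,1],[[0,0,0],0,1]]'; python3 -c "
from bench import readout,order;s=readout.sense();print(abs(s['joint_vel']).max(),s['wrist_torque'].round(2));print(order.close_job())"
```

```text
clock: 11.4
position: [0.5997, 0.1549, 0.0689]
tool_rot: [-0.396, 0.394, -0.586, 0.587]
ft_force: [-3.7, -1.5, 19.8]
gripper_width: 0.0093
0.0016143721678538363 [-0.4   1.13  0.04]
the job is handed in; nothing more can be done
None
```

I took the round-headed key out of the stand, pushed it home past the pins with rocking, and turned it a quarter clockwise. I handed the job in at 11.4 s with the key still gripped and no verdict reported.

**Last checks:**
- **Depth:** the tool stayed at z ≈ 0.069 m under an 18–20 N downward push. It had also held through rocking at 31 N before the turn, so the shoulder is resting on the plug.
- **Turn:** the tool is turned about 1.59 rad relative to the lock. Allowing for the 0.1 rad of play, I put the plug at about 1.5 rad. The bolt shows drawn in.
- **Hold:** the gripper opening is 9 mm, on the key, and the arm is still.
- **Other things:** the wing key was still in its slot after the lift. I did not re-measure the bystanders at the end; the last views show nothing disturbed.

**Where readings disagreed:**
- **Camera depth:** the camera fit put the plug's face about 2 mm lower relative to the key than the arm readings did. The hard stop settled it.
- **Reaction torque:** it read 0.07 N m after the turn, near the 0.075 N m expected from the spring. At the very end it read 0.04 N m, while the tool's angle had not changed.

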